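# Load a reagent bottle onto the platform mixer

### The arm

A 6-joint arm with a two-finger parallel gripper is mounted at the origin on a cart in front of the work surface, level with it; the furniture and walls round the work are solid. World frame = base frame: x ahead of the robot, y to its left, z up, the work surface at z = 0. Lengths are in m, angles in rad, forces in N, time in s.
With the tool pointing down it reaches from about 0.35 to 0.85 m from the base axis. Payload 8.1 kg.
Tool frame: the origin (TCP) lies at the very end of the fingers, on their centre line; the grasp point (between the pads) lies 19 mm behind it; x points along the fingers, y is the direction in which the jaws open and shut, and the axes are right-handed (so a half turn about x gives the same grasp; the last joint's range is limited). The gripper opens to 93 mm and grips with 3 to 60 N. Pads are 15 mm wide; open, the fingers measure 128 mm over their backs; the gripper's body (75 mm by 188 mm) begins 65 mm behind the grasp point.
Start: joints at [1.126, 0.13, 1.488, -0, 1.523, -0.085], TCP at [0.211, 0.562, 0.219] pointing down, gripper open.
Joint ranges: [-2.96, 2.96], [-0.89, 2.26], [0.02, 2.5], [-1.34, 4.48], [0, 2.73], [-2.66, 2.66]. Speed limits (rad/s): [2.39, 2.39, 2.79, 3.14, 3.14, 3.14].

### API

Orientations are given as a rotation vector (axis times angle).
In Python, from plant import * gives the robot as it stands. The module is installed in compiled form; this text tells all that it offers.
- The arm moves only by the tool apply_moves, never from a script. Its argument "series" is a list of rows, each an object with "jaw": the gripper's target within -1 to 1 (shut at 1, half-way at 0, fully open at -1); "linear": the shift along the tool's x, y, z normalised to -1 to 1, where 1 is 0.6 m, a list of three; "roll": the turn about the tool's x normalised to -1 to 1, where 1 is 30 degrees. A call has 1 to 20 rows; each row is the pose to reach, as a shift and turn from the pose measured when the call began, along the tool's axes at that moment; what a row does not reach only later rows make up. A row lasts 1/8 s, in which the tool goes at most 62.5 mm and 10.7 degrees, less where a joint would pass 70% of its speed; a pose out of reach is approached as far as the arm can. A call with a number of a shift or a turn outside -1 to 1 is refused whole. A call with a gripper value outside its range is refused whole. The fingers move at their own pace and stop on an object; "force" is the grip in N (left out, the last holds). Time passes only in rows, so rows that repeat a pose let the fingers close. It gives the time, the measured TCP pose, the force and the opening at its end, in the units of the state.
- read_state(): the state, without advancing time (a new reading comes with each control period).
- read_camera(name): name is "scene" or "top"; returns a dict with "pixels" (384x512x3 uint8, blue, green, red), "intrinsics" (3x3 intrinsics, pixels), "rvec" (rotation vector, rad) and "tvec" (3), from world to camera coordinates, as OpenCV has them. Camera axes: x right, y down, z forward; pixel columns grow to the right and rows downward; lengths in m; the calibration is good to about 2 mm. A picture is of the moment at which its call begins. There is no depth.
- close_job(): hands the job in, once; it reports no verdict.
The state is a dict: "t": time; "q": joint angles; "dq": joint speeds; "joint_torque": joint torques, N m; "tool_pos": TCP position; "orientation": TCP orientation; "force": force on the tool from outside, world axes, zero at the start; "wrist_torque": the same for the moment, N m; "opening": finger opening in m.
Only numpy, scipy, OpenCV 4.12 (cv2) and the standard library are available. Lean on these libraries where they do the work, as an engineer would, in place of code of your own. Each camera call takes 0.05 s, during which the arm holds its last target. There are 200 camera calls.

### The job

Get the brown bottle ready for mixing: stand it in the round cup of the blue tray, let go, and then push the tray along the rollers until it is fully home against the rubber bumpers of the mixer. Then lock the tray with the red-knobbed steel pin from its holster, down through the tray's steel ear into the bore below until its collar rests on the ear, and last press the green start button. The tray stays on its rollers all the time, the bottle stays upright, and the other things on the bench stay where they are.

Things in the scene. Friction and masses are not known exactly. Their poses are not given: they have to be found in the camera images.
- brown_bottle_mid (a point): Centre of the brown glass bottle with a black screw cap, half-way up. The bottle is 72 mm in diameter and 172 mm high (0.27 to 0.53 kg); its underside is 86 mm below this point, its cap is 52 mm across and reaches from 60 to 86 mm above this point. Below the cap the shoulder widens. z points up the bottle.
- tray: Loose blue bottle tray (tote) on the rollers; origin at the centre of its underside, z up. 126 mm wide (its x), 160 mm long (its y); its +y points the way it has to travel. 0.36 to 0.54 kg empty; rolls freely (under 2 N) and stops soon when let go.
- tray_cup (a point): Centre of the floor of the tray's round cup, 8 mm above the tray's underside: here the middle of the bottle's underside goes. The cup is 79 mm wide inside, with a flared lip 41 mm above this point.
- tray_push (a point): Middle of the outer (rear) face of the tray's rear push wall, 80 mm behind the tray's origin and 28 mm above its underside; the wall is 110 mm wide and reaches from 26 mm below to 26 mm above this point. Pushed here along the tray's +y.
- tray_ear (a point): Centre of the upright through hole, 21 mm wide, in the tray's steel ear, at the ear's top face, 32 mm above the tray's underside (86 mm to the tray's -x side, 55 mm behind its origin). The ear is 10 mm thick.
- mixer: White platform mixer with roller deck, in-feed roller lane and control unit on the robot's side, one fixed unit; origin on the bench under it, +y along the lane from its loading end (y = -200 mm) to the bumpers, z up. 13 free rollers, tops 75 mm above the bench; rails 89 mm high, 2 mm play each side of the tray. Tray is home on the bumpers with its origin at y = +100 mm here. End stop 104 mm high, control unit 54 mm.
- lock_bore (a point): Centre of the mouth of the lock bore in the dark steel block of the rail nearer the robot, 89 mm above the bench; upright, 17.5 mm wide with a 3 mm chamfer, 46 mm deep. When the tray is home its ear's hole is right above, the ear's top 18 mm above this point. z up.
- pin_mid (a point): Middle of the upright locking pin (104 mm long, 0.14 kg). Tip 52 mm below; 16 mm shank with tapered nose; 32 mm collar, underside 8 mm above this point; red knob, 30 mm thick, 18 to 52 mm above: grip it. Starts 60 mm deep in the 20 mm hole of a black holster, 82 mm high, at the control unit, collar on the holster. Seated in the lock bore, this point is 10 mm above the bore's mouth.
- start_button_top (a point): Centre of the top face of the green start button, 30 mm across, on the control unit, 72 mm above the bench.
- start_button (a joint): Travel of the start button: 0 when up, 0.006 (m) when fully down; springs back; it counts as pressed beyond 0.004. Fully down takes 5 N straight down.
- red_bottle: Bystander: clear bottle with a red cap, 80 mm in diameter, 172 mm high, origin at the centre of its underside. It and the brown bottle may change places. To their left, fixed on the bench and 214 mm high, stands a clear gel casting stand (x 0.45 to 0.63, y -0.22 to 0.07 m from the robot base).
- label_roll: Bystander: roll of cream tape lying flat, 77 mm across, 19 mm high, origin at the centre of its underside.
Things that resemble listed ones, but are neither listed nor needed, are in the scene too. Leave any pink look-alike of the part that bears brown_bottle_mid alone.

How it is judged:
By the outcome, as a careful person would: the job done as asked, in the order asked, and still so for the second after the job is handed in, with the robot touching nothing.
It also fails if it takes over 72 s, if anything falls off the work surface, if the arm or the gripper's body presses on something with over 40 N, if the wrist force passes 120 N, or if a joint passes its speed limit or range.

## Working session

There is one attempt and no reset: what is moved stays moved. The work goes in short steps, Python scripts to look and compute and a tool call to move; the robot and the scene stay as the last step left them, time stands still between calls to the robot, and variables do not carry over. Pictures are saved under pics/ and viewed, about 8 in all and at most 12, crops included, and the job is handed in when it is done.

Besides the shell and the picture viewer there is one more tool, called after ">>>" as name(argument=value, ...), one argument or row to a line, values as JSON. apply_moves: Moves the arm, as the interface text tells. Its arguments: {"type":"object","properties":{"series":{"type":"array"},"force":{"type":"number"}},"required":["series"]}

```bash
mkdir -p pics; cat > h.py <<'E'
from plant import *
import numpy as np, cv2
from scipy.spatial.transform import Rotation as R
def cam(n):
    c=read_camera(n); c['R']=R.from_rotvec(np.ravel(c['rvec'])).as_matrix(); c['t']=np.ravel(c['tvec']); c['K']=np.array(c['intrinsics']); return c
def ray(c,u,v):
    d=c['R'].T@np.linalg.solve(c['K'],[u,v,1.]); return -c['R'].T@c['t'],d/np.linalg.norm(d)
def onz(c,u,v,z):
    o,d=ray(c,u,v); return o+d*(z-o[2])/d[2]
def proj(c,p):
    q=c['K']@(c['R']@np.array(p,float)+c['t']); return q[:2]/q[2]
def delta(p):  # world target -> normalised linear in tool axes
    s=read_state(); r=R.from_rotvec(s['orientation']); return r.inv().apply(np.array(p)-s['tool_pos'])/0.6
E
python3 - <<'E'
from h import *
s=read_state(); print(s); print(R.from_rotvec(s['orientation']).as_matrix().round(3))
for n in('scene','top'):
    c=cam(n); print(n,c['K'].round(1).tolist(),(-c['R'].T@c['t']).round(3)); 
    cv2.imwrite(f'pics/{n}0.png',cv2.resize(c['pixels'],(800,600),interpolation=cv2.INTER_CUBIC)); cv2.imwrite(f'{n}0raw.png',c['pixels'])
E
```

```text
{'t': 0.0, 'q': array([ 1.12561861e+00,  1.31182054e-01,  1.48925381e+00, -1.37025743e-05,
        1.52297677e+00, -8.54090205e-02]), 'dq': array([-0.00035946, -0.0011452 , -0.00231362,  0.00122552,  0.00127308,
        0.00135078]), 'joint_torque': array([ 3.57257755e-03, -5.59840536e+01, -4.91768789e+01,  7.73963076e-02,
        3.53456615e-02, -1.52497364e-04]), 'tool_pos': array([0.210984  , 0.5610888 , 0.21758895]), 'orientation': array([ 0.28091494,  1.55276543, -0.28369181]), 'force': array([-0.64869739, -0.04987417, -0.00342637]), 'wrist_torque': array([-0.01000446,  0.01277584, -0.04928793]), 'opening': 0.09320238697343254}
[[-0.001  0.352  0.936]
 [-0.002  0.936 -0.352]
 [-1.    -0.002 -0.   ]]
scene [[489.9, 0.0, 252.4], [0.0, 489.9, 183.5], [0.0, 0.0, 1.0]] [-0.437 -0.658  0.836]
top [[388.4, 0.0, 257.1], [0.0, 388.4, 195.2], [0.0, 0.0, 1.0]] [0.324 0.029 1.277]
```

View pics/scene0.png

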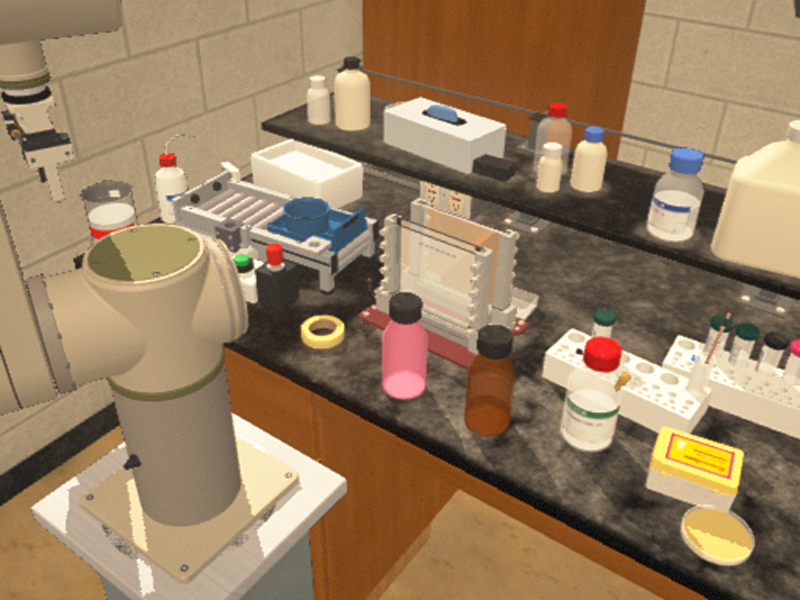

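View pics/top0.png

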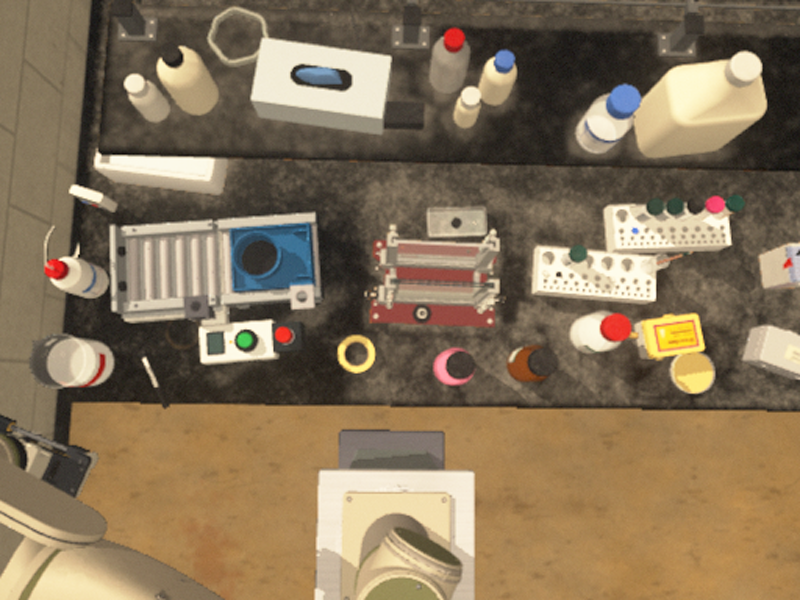

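The scene view shows the tray (blue) at the loading end of the mixer, around (310,225). The button is at (243,262), the pin at (275,260), pink bottle (405,345), brown bottle (490,380) and red-cap bottle (590,395). In the top view the lane runs right to left: cup (258,258), ear (302,296), lock block (197,307), button (246,340), knob (284,335) and brown cap (542,363).

```bash
python3 - <<'E'
from h import *
T=cam('top');S=cam('scene')
a=T['pixels'][125:245,62:212]; cv2.imwrite('pics/topcrop.png',cv2.resize(a,None,fx=5,fy=5,interpolation=cv2.INTER_CUBIC))
b=S['pixels'][95:205,105:255]; cv2.imwrite('pics/scenecrop.png',cv2.resize(b,None,fx=5,fy=5,interpolation=cv2.INTER_CUBIC))
def blobs(c,name,lo,hi,roi):
    hsv=cv2.cvtColor(c['pixels'],cv2.COLOR_BGR2HSV); m=cv2.inRange(hsv,lo,hi)
    k=np.zeros_like(m);x0,y0,x1,y1=roi;k[y0:y1,x0:x1]=m[y0:y1,x0:x1]
    n,l,s,ce=cv2.connectedComponentsWithStats(k); i=1+np.argmax(s[1:,4]); print(name,s[i],ce[i].round(1)); return ce[i],s[i],l==i
g,_,_=blobs(T,'green',(45,100,40),(85,255,255),(140,205,170,230)); print(onz(T,*g,.072))
r,_,_=blobs(T,'red',(0,120,80),(8,255,255),(170,205,195,225)); print(onz(T,*r,.126))
t,_,m=blobs(T,'blue',(95,100,40),(115,255,255),(140,135,215,205)); 
cn=max(cv2.findContours(m.astype('u1'),0,2)[0],key=cv2.contourArea); print(cv2.minAreaRect(cn))
for p in cv2.boxPoints(cv2.minAreaRect(cn)): print(p,onz(T,*p,.129))
c1,_,_=blobs(T,'cap',(0,0,0),(180,255,45),(337,218,358,246)); print(onz(T,*c1,.172))
c2,_,_=blobs(S,'capS',(0,0,0),(180,255,45),(300,205,335,232))
g2,_,_=blobs(S,'greenS',(45,100,40),(85,255,255),(145,155,170,180))
r2,_,_=blobs(S,'redS',(0,120,80),(8,255,255),(165,150,190,172))
def tri(u,v):
    o1,d1=ray(T,*u);o2,d2=ray(S,*v);A=np.c_[d1,-d2];x=np.linalg.lstsq(A,o2-o1,rcond=None)[0]
    p,q=o1+d1*x[0],o2+d2*x[1];return (p+q)/2,np.linalg.norm(p-q)
print('cap',tri(c1,c2));print('g',tri(g,g2));print('r',tri(r,r2))
E
```

```text
green [151 212  11  11  88] [156.2 217.1]
[0.40864714 0.30603619 0.072     ]
red [175 209  12  11 102] [180.8 214. ]
[0.41532249 0.22197538 0.126     ]
blue [ 147  143   54   43 1611] [175.7 163.8]
((173.52932739257812, 164.14599609375), (39.890708923339844, 51.85792922973633), 85.76361083984375)
[146.19781 146.17056] [0.61744828 0.33308253 0.129     ]
[197.91406 142.33972] [0.63274636 0.17874185 0.129     ]
[200.86084 182.12143] [0.5112042  0.16582819 0.129     ]
[149.14459 185.95227] [0.49674501 0.31820411 0.129     ]
cap [340 236   1   1   1] [340. 236.]
[ 0.35641594 -0.23914857  0.172     ]
capS [317 224   8   5  17] [320.5 226.6]
greenS [150 163  10   8  62] [154.4 166.2]
redS [170 155  12  15 142] [175.2 162.2]
cap (array([ 0.36599046, -0.26186313,  0.12994501]), np.float64(0.029342413167953513))
g (array([0.40976734, 0.30726425, 0.06407309]), np.float64(0.001621783437842362))
r (array([0.41747717, 0.22515599, 0.10428419]), np.float64(0.0012432907966488365))
```

View pics/topcrop.png

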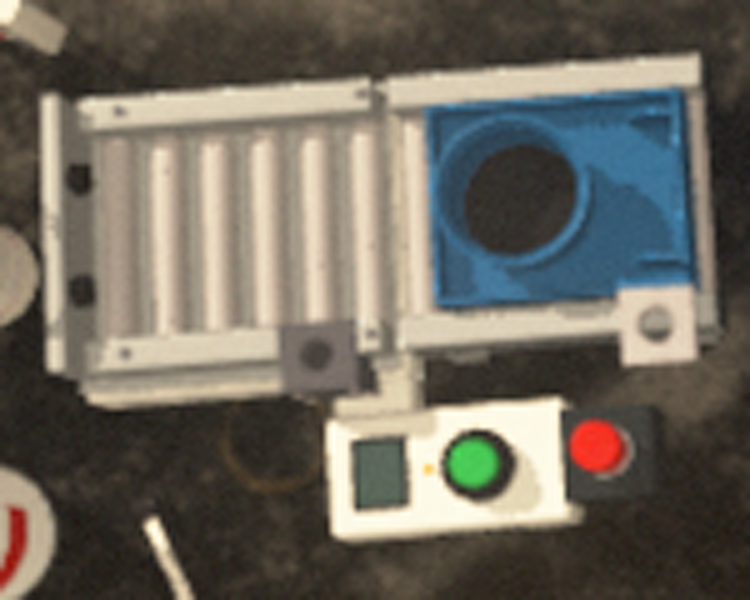

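The crop shows the ear hole at crop (655,323), the bore at (316,354), the cup lip centred near (513,190), the button at (475,463) and the knob at (597,446).

```bash
python3 - <<'E'
from h import *
T=cam('top');S=cam('scene')
f=lambda x,y:(x/5+62-.4,y/5+125-.4)
ear=onz(T,*f(655,323),.107);bore=onz(T,*f(316,354),.089);cup=onz(T,*f(513,190),.124)
print('ear',ear,'bore',bore,'cup',cup)
d=(bore-ear)[:2];print('travel',np.linalg.norm(d),'dir deg',np.degrees(np.arctan2(-d[0],d[1])))
p1=onz(T,*f(390,107),.089);p2=onz(T,*f(700,84),.089);e=(p1-p2)[:2];print('rail inner deg',np.degrees(np.arctan2(-e[0],e[1])))
q1=onz(T,*f(75,100),.089);q2=onz(T,*f(700,55),.089);e=(q1-q2)[:2];print('rail outer deg',np.degrees(np.arctan2(-e[0],e[1])))
for c,n,roi in((T,'T',(335,215,362,250)),(S,'S',(302,204,332,232))):
    hsv=cv2.cvtColor(c['pixels'],cv2.COLOR_BGR2HSV);x0,y0,x1,y1=roi
    m=((hsv[...,2]<75)&(hsv[...,1]<110))[y0:y1,x0:x1]
    print(n);print('\n'.join(''.join('#' if v else '.' for v in r) for r in m))
a=T['pixels'][200:260,270:430];b=S['pixels'][185:295,235:405]
cv2.imwrite('pics/bot.png',np.vstack([cv2.resize(a,(640,240),interpolation=2),cv2.resize(b,(510,330),interpolation=2) if 0 else cv2.resize(b,(640,360),interpolation=2)]))
E
```

```text
ear [0.49260327 0.19264767 0.107     ] bore [0.47220612 0.40055375 0.089     ] cup [0.56931659 0.27814744 0.124     ]
travel 0.2089042350880373 dir deg 5.60321617505676
rail inner deg 5.671681736896467
rail outer deg 5.577717177376976
T
...........................
...........................
...........................
...........................
...........................
...............#...........
.............###...........
.............###...........
...........#######.........
........##..######.........
......####..#######........
.....####...######.........
....######..#.##.#.........
....#.####....##...........
...##########..##..........
...############.#..........
...###.###########.##......
...###.##########..###.....
...###.#######.#######.....
....##....###########......
....###...#######..###.....
....##############.###.....
.....##########.#####......
......#############...#....
........##########.........
................#..........
...........................
..............##...........
.............#.............
..........####.............
.........####.#........
[... 286 characters left out ...]
##....##..........
........###.#....#####........
......#.###..#.....####.......
.....#...######....#..##......
.....#....##.#..#.##..##......
.....#....#####.##............
.....###############..........
....############...#.....#....
....#########.#####..#####....
....######.##.##....##.###....
....#########.############....
....######################....
...#######################....
...#######################....
....######################....
....######################...#
.....####################...##
......########################
........################.#####
..........############..######
..............####.......#####
..........................####
..........................####
```

View pics/bot.png

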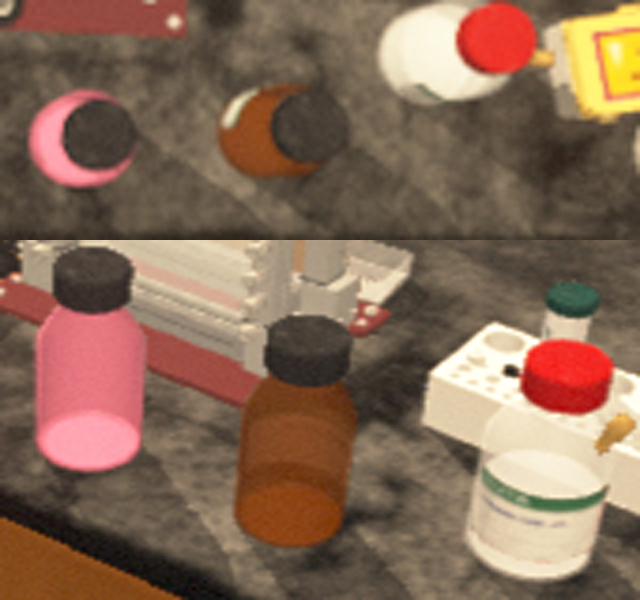

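The brown cap top is centred at crop (311,127) in the top half and (307,334) in the scene half. Its base is at (288,515). The shoulder ends around a third of the way down the bottle.

```bash
python3 - <<'E'
from h import *
T=cam('top');S=cam('scene')
print('top cap',onz(T,347.4,231.4,.172)); print('scene cap',onz(S,316.3,213.4,.172)); print('scene base',onz(S,311.3,268.8,0))
print('pink',onz(T,270+99/4-.4,200+133/4-.4,.172),'red',onz(T,270+497/4,200+38/4,.172))
s=read_state();r=R.from_rotvec(s['orientation'])
for p in([.52,.1,.40],[.366,-.226,.40]): print(r.inv().apply(np.array(p)-s['tool_pos'])/.6)
# travel dir frame: origin of tray from ear, cup offset
a=np.radians(5.6);y=np.array([-np.sin(a),np.cos(a)]);x=np.array([np.cos(a),np.sin(a)])
ear=np.array([.4926,.1926]);cup=np.array([.5693,.2781]);b=np.array([.4722,.4006])
print('tray',ear+.086*x+.055*y,'cup local',(cup-ear)@x-.086,(cup-ear)@y-.055)
print('bore y by home',(b-ear)@x,(b-ear)@y)
E
```

```text
top cap [ 0.36980554 -0.26058796  0.172     ]
scene cap [ 0.36532034 -0.26399732  0.172     ]
scene base [ 0.36915086 -0.26416369  0.        ]
pink [ 0.36333806 -0.10869819  0.172     ] red [ 0.4349192  -0.39778194  0.172     ]
[-0.30242729 -0.53878761  0.75254831]
[-0.3022506  -1.13770012  0.70363343]
tray [0.5728225  0.25572964] cup local -0.001322720491986215 0.02260733428691982
bore y by home -5.3958097262379595e-06 0.20899799035130756
```

>>> apply_moves(
  series=[
    {"jaw": -1,"linear": [-0.3,0,0],"roll": 0},
    {"jaw": -1,"linear": [-0.3,0,0],"roll": 0},
    {"jaw": -1,"linear": [-0.3,0,0],"roll": 0},
    {"jaw": -1,"linear": [-0.3,-0.539,0.753],"roll": -0.353},
    {"jaw": -1,"linear": [-0.3,-0.539,0.753],"roll": -0.353},
    {"jaw": -1,"linear": [-0.3,-0.539,0.753],"roll": -0.353},
    {"jaw": -1,"linear": [-0.3,-0.539,0.753],"roll": -0.353},
    {"jaw": -1,"linear": [-0.3,-0.539,0.753],"roll": -0.353},
    {"jaw": -1,"linear": [-0.3,-0.539,0.753],"roll": -0.353},
    {"jaw": -1,"linear": [-0.3,-0.539,0.753],"roll": -0.353},
    {"jaw": -1,"linear": [-0.3,-0.539,0.753],"roll": -0.353},
    {"jaw": -1,"linear": [-0.3,-0.539,0.753],"roll": -0.353},
  ],
)

```text
t: 1.9
tool_pos: [0.5211, 0.0977, 0.3988]
orientation: [0.138, 1.566, -0.138]
force: [0.3, 1.8, -0.2]
opening: 0.0933
```

```bash
cat >> h.py <<'E'
def st(*ps):
    s=read_state();m=R.from_rotvec(s['orientation']).as_matrix()
    print('t',s['t'].__round__(2),'pos',s['tool_pos'].round(4),'yaw_y',np.degrees(np.arctan2(m[1,1],m[0,1])).round(2),'down',m[:,0].round(3),'F',s['force'].round(1),'open',round(s['opening'],4),'q',s['q'].round(2))
    for p in ps: print(p,'->',delta(p).round(4))
E
python3 -c "
from h import *
st((.368,-.262,.30),(.368,-.262,.096))"
```

```text
t 1.9 pos [0.5211 0.0977 0.3988] yaw_y 79.94 down [ 0.001 -0.    -1.   ] F [ 0.3  1.8 -0.2] open 0.0933 q [ 0.09 -0.06  1.36 -0.    1.84 -1.31]
(0.368, -0.262, 0.3) -> [ 0.1645 -0.6349 -0.1466]
(0.368, -0.262, 0.096) -> [ 0.5045 -0.6348 -0.1468]
```

>>> apply_moves(
  series=[
    {"jaw": -1,"linear": [0.04,-0.635,-0.147],"roll": 0},
    {"jaw": -1,"linear": [0.04,-0.635,-0.147],"roll": 0},
    {"jaw": -1,"linear": [0.04,-0.635,-0.147],"roll": 0},
    {"jaw": -1,"linear": [0.04,-0.635,-0.147],"roll": 0},
    {"jaw": -1,"linear": [0.04,-0.635,-0.147],"roll": 0},
    {"jaw": -1,"linear": [0.04,-0.635,-0.147],"roll": 0},
    {"jaw": -1,"linear": [0.1645,-0.635,-0.147],"roll": 0},
    {"jaw": -1,"linear": [0.1645,-0.635,-0.147],"roll": 0},
    {"jaw": -1,"linear": [0.1645,-0.635,-0.147],"roll": 0},
  ],
)

```text
t: 3.02
tool_pos: [0.3676, -0.2613, 0.2999]
orientation: [0.139, 1.567, -0.137]
force: [-0.2, 0.1, 0.6]
opening: 0.093
```

```bash
python3 - <<'E'
from h import *
st((.368,-.262,.096))
T=cam('top');S=cam('scene')
a=T['pixels'][180:270,270:420];b=S['pixels'][95:275,255:395]
cv2.imwrite('pics/a1.png',np.hstack([cv2.resize(a,(500,300),interpolation=2),cv2.resize(b[:, :],(233,300),interpolation=2)]))
E
```

```text
t 3.02 pos [ 0.3676 -0.2613  0.2999] yaw_y 79.96 down [-0.001  0.001 -1.   ] F [-0.2  0.1  0.6] open 0.093 q [-0.73 -0.3   1.75  0.    1.69 -2.13]
(0.368, -0.262, 0.096) -> [ 0.3398 -0.0014  0.0011]
```

View pics/a1.png

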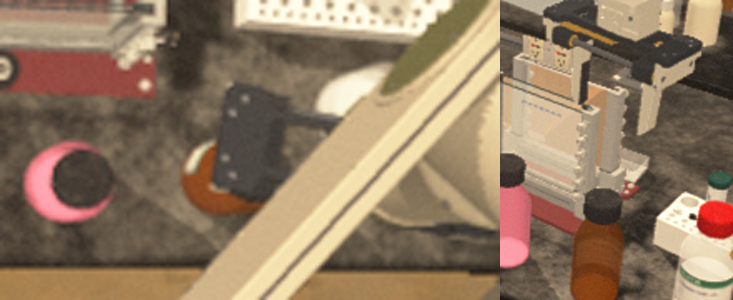

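The gripper hovers above the brown bottle. The top half shows its body over the bottle at (250,140) and the scene half shows the fingers straddling it from above.

>>> apply_moves(
  series=[
    {"jaw": -1,"linear": [0.1,0,0.001],"roll": 0},
    {"jaw": -1,"linear": [0.18,0,0.001],"roll": 0},
    {"jaw": -1,"linear": [0.24,0,0.001],"roll": 0},
    {"jaw": -1,"linear": [0.24,0,0.001],"roll": 0},
  ],
)

```text
t: 3.62
tool_pos: [0.3699, -0.2608, 0.1578]
orientation: [0.135, 1.566, -0.135]
force: [0.2, 1.1, -0.1]
opening: 0.0932
```

No contact; continue down to 0.096 and grip.

>>> apply_moves(
  series=[
    {"jaw": -1,"linear": [0.05,-0.002,-0.002],"roll": 0},
    {"jaw": -1,"linear": [0.1,-0.002,-0.002],"roll": 0},
    {"jaw": -1,"linear": [0.102,-0.002,-0.002],"roll": 0},
    {"jaw": -0.2,"linear": [0.102,-0.002,-0.002],"roll": 0},
    {"jaw": 0,"linear": [0.102,-0.002,-0.002],"roll": 0},
    {"jaw": 0.2,"linear": [0.102,-0.002,-0.002],"roll": 0},
    {"jaw": 0.2,"linear": [0.102,-0.002,-0.002],"roll": 0},
    {"jaw": 0.2,"linear": [0.102,-0.002,-0.002],"roll": 0},
    {"jaw": 0.2,"linear": [0.102,-0.002,-0.002],"roll": 0},
  ],
  force=20,
)

```text
t: 4.75
tool_pos: [0.3695, -0.2624, 0.0982]
orientation: [0.134, 1.563, -0.136]
force: [0.9, 1.5, 6.5]
opening: 0.0699
```

```bash
python3 -c "
from h import *
st()"
```

```text
t 4.75 pos [ 0.3695 -0.2624  0.0982] yaw_y 80.13 down [ 0.003 -0.002 -1.   ] F [0.9 1.5 6.5] open 0.0699 q [-0.73 -0.19  2.02  0.    1.3  -2.13]
```

>>> apply_moves(
  series=[
    {"jaw": -0.8,"linear": [0,0,0],"roll": 0},
    {"jaw": -0.8,"linear": [0.008,0,0],"roll": 0},
    {"jaw": -0.8,"linear": [0.009,0,0],"roll": 0},
    {"jaw": 0,"linear": [0.009,0,0],"roll": 0},
    {"jaw": 0.2,"linear": [0.009,0,0],"roll": 0},
    {"jaw": 0.2,"linear": [0.009,0,0],"roll": 0},
    {"jaw": 0.2,"linear": [0.009,0,0],"roll": 0},
    {"jaw": 0.2,"linear": [0.009,0,0],"roll": 0},
  ],
  force=30,
)

```text
t: 5.75
tool_pos: [0.3695, -0.2623, 0.0927]
orientation: [0.134, 1.564, -0.136]
force: [0.6, 0.4, -2.3]
opening: 0.0701
```

>>> apply_moves(
  series=[
    {"jaw": 0.2,"linear": [-0.02,0,0],"roll": 0},
    {"jaw": 0.2,"linear": [-0.05,0,0],"roll": 0},
    {"jaw": 0.2,"linear": [-0.05,0,0],"roll": 0},
  ],
)

```text
t: 6.12
tool_pos: [0.3707, -0.2635, 0.1254]
orientation: [0.132, 1.56, -0.138]
force: [0.4, -1.3, -4.4]
opening: 0.0703
```

```bash
python3 -c "
from h import *
st()"
```

```text
t 6.12 pos [ 0.3707 -0.2635  0.1254] yaw_y 80.13 down [ 0.006 -0.004 -1.   ] F [ 0.4 -1.3 -4.4] open 0.0703 q [-0.73 -0.22  2.    0.    1.35 -2.13]
```

```bash
python3 -c "
from h import *
st((.50,.0,.38),(.571,.278,.38))"
```

```text
t 6.12 pos [ 0.3707 -0.2635  0.1254] yaw_y 80.13 down [ 0.006 -0.004 -1.   ] F [ 0.4 -1.3 -4.4] open 0.0703 q [-0.73 -0.22  2.    0.    1.35 -2.13]
(0.5, 0.0, 0.38) -> [-0.425   0.4682  0.1399]
(0.571, 0.278, 0.38) -> [-0.4262  0.945   0.1771]
```

>>> apply_moves(
  series=[
    {"jaw": 0.2,"linear": [-0.1,0,0],"roll": 0},
    {"jaw": 0.2,"linear": [-0.18,0,0],"roll": 0},
    {"jaw": 0.2,"linear": [-0.26,0,0],"roll": 0},
    {"jaw": 0.2,"linear": [-0.34,0,0],"roll": 0},
    {"jaw": 0.2,"linear": [-0.42,0,0],"roll": 0},
    {"jaw": 0.2,"linear": [-0.425,0.08,0.023],"roll": 0},
    {"jaw": 0.2,"linear": [-0.425,0.17,0.05],"roll": 0},
    {"jaw": 0.2,"linear": [-0.425,0.26,0.08],"roll": 0},
    {"jaw": 0.2,"linear": [-0.425,0.35,0.105],"roll": 0},
    {"jaw": 0.2,"linear": [-0.425,0.44,0.132],"roll": 0},
    {"jaw": 0.2,"linear": [-0.425,0.53,0.145],"roll": 0},
    {"jaw": 0.2,"linear": [-0.426,0.62,0.153],"roll": 0},
    {"jaw": 0.2,"linear": [-0.426,0.71,0.16],"roll": 0},
    {"jaw": 0.2,"linear": [-0.426,0.8,0.165],"roll": 0},
    {"jaw": 0.2,"linear": [-0.426,0.87,0.17],"roll": 0},
    {"jaw": 0.2,"linear": [-0.426,0.93,0.176],"roll": 0},
    {"jaw": 0.2,"linear": [-0.426,0.945,0.177],"roll": 0},
    {"jaw": 0.2,"linear": [-0.426,0.945,0.177],"roll": 0},
    {"jaw": 0.2,"linear": [-0.426,0.945,0.177],"roll": 0},
  ],
)

```text
t: 8.5
tool_pos: [0.571, 0.2769, 0.3801]
orientation: [0.133, 1.56, -0.139]
force: [-0.6, -0.1, -4.6]
opening: 0.0706
```

```bash
python3 - <<'E'
from h import *
st((.571,.278,.22))
T=cam('top');S=cam('scene')
a=T['pixels'][110:250,50:250];b=S['pixels'][30:200,90:270]
cv2.imwrite('pics/a2.png',np.hstack([cv2.resize(a,(480,336),interpolation=2),cv2.resize(b,(318,300),interpolation=2)[:,:].copy() if 0 else cv2.resize(b,(318,336),interpolation=2)]))
E
```

```text
t 8.5 pos [0.571  0.2769 0.3801] yaw_y 80.07 down [ 0.007 -0.005 -1.   ] F [-0.6 -0.1 -4.6] open 0.0706 q [ 0.37  0.22  1.1  -0.01  1.82 -1.02]
(0.571, 0.278, 0.22) -> [ 0.2668  0.0028 -0.0023]
```

View pics/a2.png

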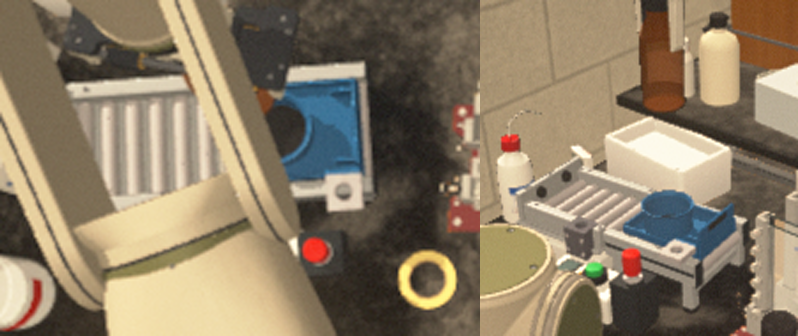

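The bottle is held upright over the lane, at (663,60) in the scene half. The tray is undisturbed.

```bash
python3 - <<'E'
from h import *
S=cam('scene');s=read_state()
h=cv2.cvtColor(S['pixels'],cv2.COLOR_BGR2HSV)
m=cv2.inRange(h,(3,140,25),(16,255,200)); m[:, :175]=0; m[:,215:]=0; m[90:]=0
rows=[(v,np.flatnonzero(m[v])) for v in range(30,90,4)]
print([(v,r.min(),r.max()) for v,r in rows if len(r)])
b=s['tool_pos']+[0,0,-.0927]
for z in(0,.05,.1): print(z,proj(S,b+[0,0,z]), proj(S,b+[.01,0,z]))
# cup lip in scene
print('cup lip proj',proj(S,(.571,.278,.124)), [proj(S,np.array([.571,.278,.124])+.043*np.array([np.cos(a),np.sin(a),0])).round(1).tolist() for a in np.arange(0,6.28,.785)])
m2=cv2.inRange(h,(95,100,20),(115,255,255)); m2[:120]=0
cv2.imwrite('pics/cup.png',cv2.resize(S['pixels'][120:165,160:235],(750,450),interpolation=2))
E
```

```text
[(38, np.int64(184), np.int64(195)), (42, np.int64(182), np.int64(195)), (46, np.int64(181), np.int64(196)), (50, np.int64(180), np.int64(196)), (54, np.int64(180), np.int64(196)), (58, np.int64(181), np.int64(204)), (62, np.int64(181), np.int64(204)), (66, np.int64(182), np.int64(204)), (70, np.int64(182), np.int64(204)), (74, np.int64(182), np.int64(204)), (78, np.int64(182), np.int64(204)), (82, np.int64(182), np.int64(205)), (86, np.int64(188), np.int64(198))]
0 [193.51755215  81.59001065] [195.77763643  80.56776755]
0.05 [192.55476633  65.13760514] [194.86351628  64.17417702]
0.1 [191.55350967  48.0277971 ] [193.91304815  47.12873154]
cup lip proj [196.16509513 131.19205233] [[205.1, 126.2], [195.3, 125.0], [185.9, 127.4], [182.3, 132.1], [186.8, 136.4], [197.1, 137.7], [206.7, 135.1], [209.9, 130.3]]
```

View pics/cup.png

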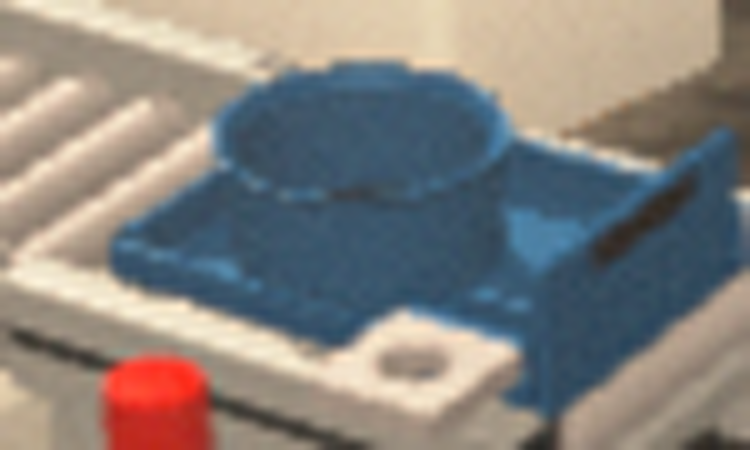

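The bottle axis matches the prediction within about 1 mm. The lip ellipse spans 213–510 px (about 92 mm, flared) and its centre agrees to about 1.3 px. I'll descend while watching the force.

>>> apply_moves(
  series=[
    {"jaw": 0.2,"linear": [0.08,0.003,-0.002],"roll": 0},
    {"jaw": 0.2,"linear": [0.16,0.003,-0.002],"roll": 0},
    {"jaw": 0.2,"linear": [0.24,0.003,-0.002],"roll": 0},
    {"jaw": 0.2,"linear": [0.26,0.003,-0.002],"roll": 0},
    {"jaw": 0.2,"linear": [0.28,0.003,-0.002],"roll": 0},
    {"jaw": 0.2,"linear": [0.28,0.003,-0.002],"roll": 0},
  ],
)

```text
t: 9.4
tool_pos: [0.5719, 0.2783, 0.2136]
orientation: [0.134, 1.558, -0.139]
force: [0.4, 0.4, -4.9]
opening: 0.0702
```

```bash
python3 - <<'E'
from h import *
st((.571,.278,.178))
S=cam('scene')
cv2.imwrite('pics/cup2.png',cv2.resize(S['pixels'][85:165,160:235],(563,600),interpolation=2))
E
```

```text
t 9.4 pos [0.5719 0.2783 0.2136] yaw_y 80.04 down [ 0.008 -0.004 -1.   ] F [ 0.4  0.4 -4.9] open 0.0702 q [ 0.38  0.22  1.39 -0.01  1.52 -1.02]
(0.571, 0.278, 0.178) -> [ 0.0592 -0.0006 -0.002 ]
```

View pics/cup2.png

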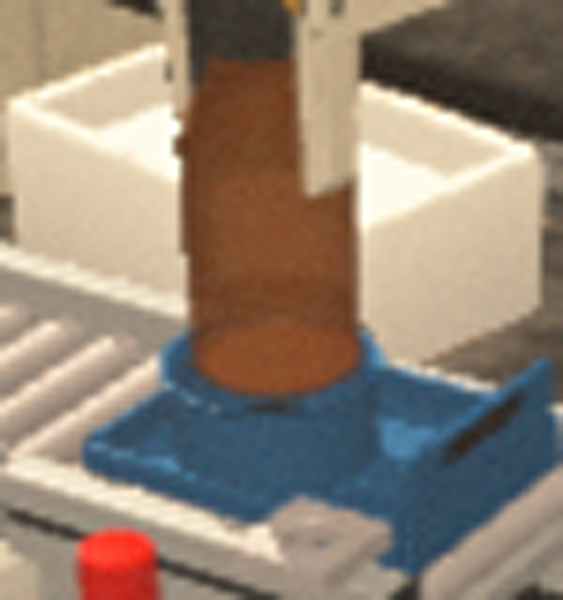

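```bash
python3 - <<'E'
from h import *
S=cam('scene')
print('ear S',onz(S,200.85,155.75,.107),'vs .4926 .1926'); print('button S',onz(S,154.4,165.9,.072),'vs .4086 .306')
print('lip S',onz(S,195.7,132.65,.124)); print('base S',onz(S,196.2,132.2,.121))
E
```

```text
ear S [0.48635879 0.18660679 0.107     ] vs .4926 .1926
button S [0.40287423 0.29811699 0.072     ] vs .4086 .306
lip S [0.56278048 0.27269206 0.124     ]
base S [0.57020234 0.27736329 0.121     ]
```

>>> apply_moves(
  series=[
    {"jaw": 0.2,"linear": [0.0,-0.004,-0.005],"roll": 0},
    {"jaw": 0.2,"linear": [0.01,-0.004,-0.005],"roll": 0},
    {"jaw": 0.2,"linear": [0.015,-0.004,-0.005],"roll": 0},
    {"jaw": 0.2,"linear": [0.02,-0.004,-0.005],"roll": 0},
    {"jaw": 0.2,"linear": [0.02,-0.004,-0.005],"roll": 0},
  ],
)

```text
t: 10.12
tool_pos: [0.5688, 0.2766, 0.2019]
orientation: [0.134, 1.557, -0.138]
force: [0.1, 0.4, -3.9]
opening: 0.0702
```

```bash
python3 -c "
from h import *
st()"
```

```text
t 10.12 pos [0.5688 0.2766 0.2019] yaw_y 80.05 down [ 0.009 -0.003 -1.   ] F [ 0.1  0.4 -3.9] open 0.0702 q [ 0.38  0.22  1.42 -0.01  1.5  -1.02]
```

>>> apply_moves(
  series=[
    {"jaw": 0.2,"linear": [0.01,0,0],"roll": 0},
    {"jaw": 0.2,"linear": [0.02,0,0],"roll": 0},
    {"jaw": 0.2,"linear": [0.026,0,0],"roll": 0},
    {"jaw": 0.2,"linear": [0.026,0,0],"roll": 0},
  ],
)

```text
t: 10.62
tool_pos: [0.5687, 0.2764, 0.1856]
orientation: [0.134, 1.558, -0.139]
force: [0.4, -0.6, -5.4]
opening: 0.0702
```

>>> apply_moves(
  series=[
    {"jaw": 0.2,"linear": [0.008,0,0],"roll": 0},
    {"jaw": 0.2,"linear": [0.014,0,0],"roll": 0},
    {"jaw": 0.2,"linear": [0.0165,0,0],"roll": 0},
    {"jaw": 0.2,"linear": [0.0165,0,0],"roll": 0},
  ],
)

```text
t: 11.12
tool_pos: [0.5688, 0.2764, 0.1758]
orientation: [0.134, 1.558, -0.139]
force: [-1.1, -0.2, -4.5]
opening: 0.0703
```

```bash
python3 -c "
from h import *
st()"
```

```text
t 11.12 pos [0.5688 0.2764 0.1758] yaw_y 80.05 down [ 0.008 -0.004 -1.   ] F [-1.1 -0.2 -4.5] open 0.0703 q [ 0.38  0.23  1.45 -0.01  1.45 -1.02]
```

Just above the floor; lower a hair until the weight transfers.

>>> apply_moves(
  series=[
    {"jaw": 0.2,"linear": [0.002,0,0],"roll": 0},
    {"jaw": 0.2,"linear": [0.003,0,0],"roll": 0},
    {"jaw": 0.2,"linear": [0.003,0,0],"roll": 0},
  ],
)

```text
t: 11.5
tool_pos: [0.5693, 0.2766, 0.1757]
orientation: [0.134, 1.556, -0.138]
force: [-3.7, -1.5, 5.5]
opening: 0.0707
```

>>> apply_moves(
  series=[
    {"jaw": -0.6,"linear": [0,0,0],"roll": 0},
    {"jaw": -1,"linear": [0,0,0],"roll": 0},
    {"jaw": -1,"linear": [0,0,0],"roll": 0},
    {"jaw": -1,"linear": [0,0,0],"roll": 0},
    {"jaw": -1,"linear": [-0.03,0,0],"roll": 0},
    {"jaw": -1,"linear": [-0.1,0,0],"roll": 0},
    {"jaw": -1,"linear": [-0.2,0,0],"roll": 0},
    {"jaw": -1,"linear": [-0.25,0,0],"roll": 0},
    {"jaw": -1,"linear": [-0.25,0,0],"roll": 0},
  ],
)

```text
t: 12.62
tool_pos: [0.5693, 0.2777, 0.3312]
orientation: [0.137, 1.549, -0.135]
force: [0.1, -0.2, 0.2]
opening: 0.093
```

```bash
python3 -c "
from h import *
a=np.radians(5.6);y=np.array([-np.sin(a),np.cos(a)])
cup=np.array([.569,.277]);print('push face',cup-y*.102, 'tcp start', cup-y*.150)
p=cup-y*.150
st((p[0],p[1],.33))"
```

```text
push face [0.57895346 0.17548681] tcp start [0.58363743 0.12771589]
t 12.62 pos [0.5693 0.2777 0.3312] yaw_y 80.05 down [ 0.017 -0.    -1.   ] F [ 0.1 -0.2  0.2] open 0.093 q [ 0.38  0.19  1.22 -0.01  1.72 -1.02]
(np.float64(0.5836374349638723), np.float64(0.12771589000272535), 0.33) -> [ 0.0024 -0.2421  0.0667]
```

>>> apply_moves(
  series=[
    {"jaw": -0.5,"linear": [0,-0.08,0.02],"roll": 0.33},
    {"jaw": 0.5,"linear": [0,-0.16,0.045],"roll": 0.66},
    {"jaw": 1,"linear": [0,-0.217,0.064],"roll": 1},
    {"jaw": 1,"linear": [0,-0.217,0.064],"roll": 1},
    {"jaw": 1,"linear": [0,-0.217,0.064],"roll": 1},
  ],
)

```text
t: 13.25
tool_pos: [0.5842, 0.1431, 0.3306]
orientation: [0.547, 1.486, -0.539]
force: [0.9, -0.3, -0.5]
opening: 0.0474
```

>>> apply_moves(
  series=[
    {"jaw": 1,"linear": [0,0,0],"roll": 0.33},
    {"jaw": 1,"linear": [0,0,0],"roll": 0.66},
    {"jaw": 1,"linear": [0,0,0],"roll": 1},
    {"jaw": 1,"linear": [0,0,0],"roll": 1},
  ],
)

```text
t: 13.75
tool_pos: [0.5839, 0.1445, 0.3301]
orientation: [0.949, 1.344, -0.934]
force: [0.3, 0.5, 0.2]
opening: 0.0077
```

>>> apply_moves(
  series=[
    {"jaw": 1,"linear": [0,0,0],"roll": 0.3},
    {"jaw": 1,"linear": [0,0,0],"roll": 0.48},
    {"jaw": 1,"linear": [0,0,0],"roll": 0.48},
  ],
)

```text
t: 14.12
tool_pos: [0.5837, 0.1453, 0.3299]
orientation: [1.134, 1.248, -1.117]
force: [-0.3, 0.0, -0.1]
opening: 0.0006
```

```bash
python3 - <<'E'
from h import *
st((.582,.142,.33),(.582,.142,.108))
T=cam('top');S=cam('scene')
a=T['pixels'][110:250,50:250];b=S['pixels'][40:200,90:270]
cv2.imwrite('pics/a3.png',np.hstack([cv2.resize(a,(440,308),interpolation=2),cv2.resize(b,(346,308),interpolation=2)]))
E
```

```text
t 14.12 pos [0.5837 0.1453 0.3299] yaw_y 6.35 down [ 0.015  0.    -1.   ] F [-0.3  0.  -0.1] open 0.0006 q [ 0.16  0.1   1.32 -0.    1.71  0.05]
(0.582, 0.142, 0.33) -> [-0.0002 -0.0034  0.0052]
(0.582, 0.142, 0.108) -> [ 0.3697 -0.0088  0.0047]
```

View pics/a3.png

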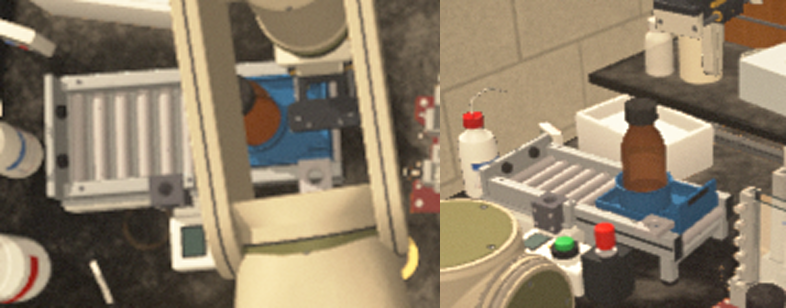

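The bottle stands upright in the cup, at (643,150) in the scene half. The arm is clear behind the tray. Now I descend behind the push wall.

>>> apply_moves(
  series=[
    {"jaw": 1,"linear": [0.0,-0.004,0.01],"roll": -0.02},
    {"jaw": 1,"linear": [0.1,-0.004,0.01],"roll": -0.02},
    {"jaw": 1,"linear": [0.2,-0.006,0.01],"roll": -0.02},
    {"jaw": 1,"linear": [0.3,-0.008,0.01],"roll": -0.02},
    {"jaw": 1,"linear": [0.38,-0.009,0.01],"roll": -0.02},
    {"jaw": 1,"linear": [0.38,-0.009,0.01],"roll": -0.02},
  ],
)

```text
t: 14.98
tool_pos: [0.5785, 0.1376, 0.0971]
orientation: [1.12, 1.26, -1.115]
force: [-0.7, 0.2, 0.0]
opening: 0.0007
```

```bash
python3 -c "
from h import *
a=np.radians(5.6);y=np.array([-np.sin(a),np.cos(a)])
p=np.array([.579,.1755])
f=lambda d:tuple((p+y*d).tolist()+[.102])
st(f(-.01),f(.1),f(.19),f(.2),f(.21))"
```

```text
t 14.97 pos [0.5785 0.1376 0.0971] yaw_y 7.02 down [ 0.006 -0.001 -1.   ] F [-0.7  0.2  0. ] open 0.0007 q [ 0.15  0.2   1.64 -0.    1.3   0.03]
(0.5799758289975915, 0.16554772600018167, 0.102) -> [-0.0082  0.0082 -0.0459]
(0.569241710024085, 0.2750227399981831, 0.102) -> [-0.0085  0.0127 -0.2292]
(0.5604592490457616, 0.3645932059965479, 0.102) -> [-0.0087  0.0164 -0.3791]
(0.5594834200481701, 0.3745454799963662, 0.102) -> [-0.0088  0.0169 -0.3958]
(0.5585075910505786, 0.3844977539961845, 0.102) -> [-0.0088  0.0173 -0.4124]
```

>>> apply_moves(
  series=[
    {"jaw": 1,"linear": [-0.008,0.008,-0.025],"roll": 0},
    {"jaw": 1,"linear": [-0.008,0.008,-0.04],"roll": 0},
    {"jaw": 1,"linear": [-0.008,0.008,-0.045],"roll": 0},
    {"jaw": 1,"linear": [-0.008,0.008,-0.05],"roll": 0},
    {"jaw": 1,"linear": [-0.008,0.008,-0.055],"roll": 0},
    {"jaw": 1,"linear": [-0.008,0.009,-0.063],"roll": 0},
    {"jaw": 1,"linear": [-0.008,0.009,-0.073],"roll": 0},
    {"jaw": 1,"linear": [-0.008,0.009,-0.085],"roll": 0},
    {"jaw": 1,"linear": [-0.008,0.01,-0.1],"roll": 0},
    {"jaw": 1,"linear": [-0.008,0.01,-0.115],"roll": 0},
    {"jaw": 1,"linear": [-0.008,0.01,-0.13],"roll": 0},
    {"jaw": 1,"linear": [-0.008,0.011,-0.145],"roll": 0},
    {"jaw": 1,"linear": [-0.008,0.011,-0.16],"roll": 0},
    {"jaw": 1,"linear": [-0.008,0.011,-0.175],"roll": 0},
    {"jaw": 1,"linear": [-0.008,0.012,-0.19],"roll": 0},
    {"jaw": 1,"linear": [-0.008,0.012,-0.205],"roll": 0},
    {"jaw": 1,"linear": [-0.008,0.012,-0.218],"roll": 0},
    {"jaw": 1,"linear": [-0.008,0.013,-0.228],"roll": 0},
    {"jaw": 1,"linear": [-0.008,0.013,-0.234],"roll": 0},
    {"jaw": 1,"linear": [-0.008,0.013,-0.237],"roll": 0},
  ],
)

```text
t: 17.48
tool_pos: [0.5688, 0.2799, 0.1017]
orientation: [1.12, 1.259, -1.115]
force: [0.4, -2.2, 0.8]
opening: 0.0006
```

```bash
python3 - <<'E'
from h import *
a=np.radians(5.6);y=np.array([-np.sin(a),np.cos(a)])
p=np.array([.579,.1755])
f=lambda d:tuple((p+y*d).tolist()+[.102])
st(f(.18),f(.2),f(.21))
S=cam('scene')
cv2.imwrite('pics/a4.png',cv2.resize(S['pixels'][40:200,90:270],(720,600),interpolation=2))
E
```

```text
t 17.48 pos [0.5688 0.2799 0.1017] yaw_y 7.03 down [ 0.006 -0.001 -1.   ] F [ 0.4 -2.2  0.8] open 0.0006 q [ 0.38  0.3   1.52 -0.    1.32  0.26]
(0.561435078043353, 0.35464093199672964, 0.102) -> [-0.0007  0.003  -0.1252]
(0.5594834200481701, 0.3745454799963662, 0.102) -> [-0.0008  0.0038 -0.1585]
(0.5585075910505786, 0.3844977539961845, 0.102) -> [-0.0008  0.0043 -0.1752]
```

>>> apply_moves(
  series=[
    {"jaw": 1,"linear": [0,0,-0.008],"roll": 0},
    {"jaw": 1,"linear": [0,0,-0.018],"roll": 0},
    {"jaw": 1,"linear": [0,0.001,-0.03],"roll": 0},
    {"jaw": 1,"linear": [0,0.001,-0.045],"roll": 0},
    {"jaw": 1,"linear": [0,0.002,-0.06],"roll": 0},
    {"jaw": 1,"linear": [0,0.002,-0.075],"roll": 0},
    {"jaw": 1,"linear": [0,0.002,-0.09],"roll": 0},
    {"jaw": 1,"linear": [0,0.003,-0.103],"roll": 0},
    {"jaw": 1,"linear": [0,0.003,-0.114],"roll": 0},
    {"jaw": 1,"linear": [0,0.003,-0.122],"roll": 0},
    {"jaw": 1,"linear": [0,0.003,-0.128],"roll": 0},
    {"jaw": 1,"linear": [0,0.003,-0.132],"roll": 0},
    {"jaw": 1,"linear": [0,0.003,-0.136],"roll": 0},
    {"jaw": 1,"linear": [0,0.003,-0.14],"roll": 0},
  ],
)

```text
t: 19.27
tool_pos: [0.5604, 0.3636, 0.1016]
orientation: [1.12, 1.259, -1.115]
force: [0.7, -0.1, -0.8]
opening: 0.0009
```

```bash
python3 -c "
from h import *
st()"
```

```text
t 19.27 pos [0.5604 0.3636 0.1016] yaw_y 7.01 down [ 0.006 -0.001 -1.   ] F [ 0.7 -0.1 -0.8] open 0.0009 q [ 0.5   0.38  1.41 -0.    1.35  0.38]
```

Creep forward until the force shows the bumpers.

>>> apply_moves(
  series=[
    {"jaw": 1,"linear": [0,0,-0.004],"roll": 0},
    {"jaw": 1,"linear": [0,0,-0.008],"roll": 0},
    {"jaw": 1,"linear": [0,0,-0.012],"roll": 0},
    {"jaw": 1,"linear": [0,0,-0.015],"roll": 0},
    {"jaw": 1,"linear": [0,0,-0.018],"roll": 0},
  ],
)

```text
t: 19.9
tool_pos: [0.5593, 0.3726, 0.1016]
orientation: [1.118, 1.257, -1.117]
force: [0.5, -13.1, 4.7]
opening: 0.0009
```

>>> apply_moves(
  series=[
    {"jaw": 1,"linear": [0,0,-0.003],"roll": 0},
    {"jaw": 1,"linear": [0,0,-0.006],"roll": 0},
    {"jaw": 1,"linear": [0,0,-0.009],"roll": 0},
  ],
)

```text
t: 20.27
tool_pos: [0.5592, 0.3726, 0.1016]
orientation: [1.113, 1.251, -1.124]
force: [-2.2, -28.1, 10.5]
opening: 0.0005
```

The tray is against a hard stop (13 → 28 N, no travel). Back off, rise and look.

>>> apply_moves(
  series=[
    {"jaw": 1,"linear": [0,0,0.02],"roll": 0},
    {"jaw": 1,"linear": [0,0,0.06],"roll": 0},
    {"jaw": 1,"linear": [-0.08,0,0.1],"roll": 0},
    {"jaw": 0.5,"linear": [-0.18,0,0.15],"roll": 0},
    {"jaw": 0,"linear": [-0.28,-0.05,0.25],"roll": 0},
    {"jaw": 0,"linear": [-0.35,-0.1,0.35],"roll": 0},
    {"jaw": 0,"linear": [-0.35,-0.15,0.45],"roll": 0},
    {"jaw": 0,"linear": [-0.35,-0.2,0.55],"roll": 0},
    {"jaw": 0,"linear": [-0.35,-0.2,0.55],"roll": 0},
    {"jaw": 0,"linear": [-0.35,-0.2,0.55],"roll": 0},
  ],
)

```text
t: 21.52
tool_pos: [0.4778, 0.0302, 0.3167]
orientation: [1.117, 1.247, -1.126]
force: [0.2, 0.1, -0.6]
opening: 0.0464
```

```bash
python3 - <<'E'
from h import *
st()
T=cam('top');S=cam('scene')
a=T['pixels'][125:245,62:212];b=S['pixels'][70:200,100:250]
cv2.imwrite('pics/a4.png',np.hstack([cv2.resize(a,(450,360),interpolation=2),cv2.resize(b,(350,303),interpolation=2) if 0 else cv2.resize(b,(350,360),interpolation=2)]))
E
```

```text
t 21.52 pos [0.4778 0.0302 0.3167] yaw_y 6.59 down [ 0.007 -0.013 -1.   ] F [ 0.2  0.1 -0.6] open 0.0464 q [-0.03 -0.23  1.66 -0.01  1.7  -0.15]
```

View pics/a4.png

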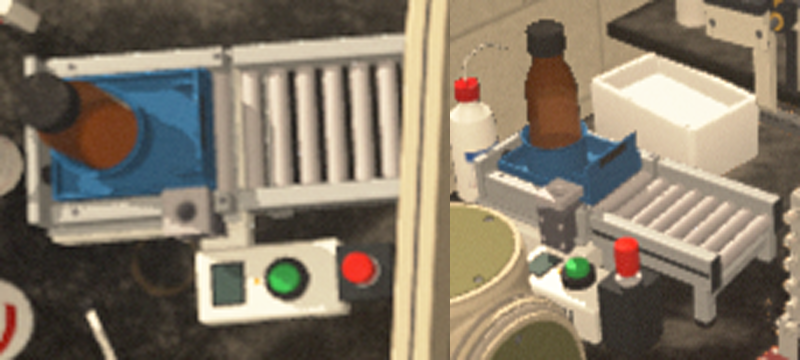

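The tray is home: the ear hole at left-half (186,212) lies over the dark block and the bottle is upright at (555,90). The knob is at (360,267).

```bash
python3 - <<'E'
from h import *
T=cam('top');S=cam('scene')
def prof(c,u,v,r,f):
    h=cv2.cvtColor(c['pixels'],cv2.COLOR_BGR2HSV).astype(int);U,V=int(u),int(v);p=h[V-r:V+r+1,U-r:U+r+1]
    m=f(p);yy,xx=np.nonzero(m);return xx.mean()+U-r,yy.mean()+V-r,m.sum()
red=lambda p:((p[...,0]<10)|(p[...,0]>172))&(p[...,1]>130)&(p[...,2]>60)
t=prof(T,181,214,9,red);print('knobT',t,onz(T,*t[:2],.122),onz(T,*t[:2],.126))
g=cv2.cvtColor(T['pixels'],cv2.COLOR_BGR2GRAY)[186:206,114:136];print(g)
h=cv2.cvtColor(S['pixels'],cv2.COLOR_BGR2HSV)[150:180,160:195].astype(int)
m=red(h);print('knobS rows',[(v+150,np.flatnonzero(r).min()+160,np.flatnonzero(r).max()+160) for v,r in enumerate(m) if r.any()])
print('S pred base .092',proj(S,(.416,.222,.092)),'top .126',proj(S,(.416,.222,.126)))
E
```

```text
knobT (np.float64(180.8556701030928), np.float64(213.7835051546392), np.int64(97)) [0.41619856 0.22254377 0.122     ] [0.41587797 0.22187428 0.126     ]
[[ 79  80  78  81  80  80  80  80  80  84  85  79  85  90  89  96  87  69
   74  78 118 162]
 [ 78  73  78  98  98  98 102 108 107 112 116 117 121 125 124 130 123  86
   68  71 121 162]
 [ 82  84 110 135 136 138 142 145 147 149 155 156 159 160 159 159 147 107
   82 106 144 157]
 [ 71  95 142 160 158 158 161 159 158 158 155 156 159 158 160 159 145 107
   90 129 165 151]
 [115 131 154 160 158 160 161 161 157 156 156 156 157 159 159 159 150 116
   93 120 151 142]
 [152 153 157 156 159 159 159 158 154 147 141 145 155 157 160 160 151 120
   91 116 145 115]
 [154 155 156 158 159 159 153 146 133 118 106 112 134 153 159 160 151 122
   87 111 145 124]
 [153 154 156 160 160 157 148 127 104  87  80  81 100 142 160 158 150 120
   85 110 154 153]
 [172 168 158 161 159 158 136 107  87  79  71  69  85 120 159 159 151 122
   90 113 153 154]
 [206 187 157 160 161 155 130  95  77  70  68  67  73 117 157 161 150 122
   91 102 124 122]
 [176 164 151 161
[... 825 characters left out ...]
  44  39  36  38  44  45  46  58  91 105  86  66  70 106 180 210 209
  208 209 210 211]]
knobS rows [(156, np.int64(171), np.int64(179)), (157, np.int64(171), np.int64(180)), (158, np.int64(170), np.int64(180)), (159, np.int64(170), np.int64(180)), (160, np.int64(170), np.int64(180)), (161, np.int64(170), np.int64(180)), (162, np.int64(170), np.int64(180)), (163, np.int64(171), np.int64(180)), (164, np.int64(171), np.int64(180)), (165, np.int64(171), np.int64(180)), (166, np.int64(171), np.int64(181)), (167, np.int64(171), np.int64(180)), (168, np.int64(171), np.int64(179)), (169, np.int64(173), np.int64(178))]
S pred base .092 [175.79348567 166.3639097 ] top .126 [174.89329225 156.19902794]
```

```bash
python3 - <<'E'
from h import *
T=cam('top')
k=onz(T,180.86,213.78,.110);e=onz(T,123.5,194.9,.107)
b=onz(T,156.2,217.1,.069)
print('knob',k,'ear',e,'disp',e-k,'button',b)
st((k[0],k[1],.30))
E
```

```text
knob [0.41717108 0.22453975 0.11      ] ear [0.47139901 0.39888687 0.107     ] disp [ 0.05422794  0.17434712 -0.003     ] button [0.40890014 0.30677624 0.069     ]
t 21.77 pos [0.4785 0.0343 0.3152] yaw_y 6.92 down [ 0.004 -0.012 -1.   ] F [-0.6 -0.5 -0.5] open 0.0463 q [-0.03 -0.22  1.65 -0.01  1.7  -0.15]
(np.float64(0.417171075020889), np.float64(0.2245397489544726), 0.3) -> [ 0.021  -0.0634 -0.3274]
```

>>> apply_moves(
  series=[
    {"jaw": -0.4,"linear": [0,-0.015,-0.08],"roll": 0.33},
    {"jaw": -0.4,"linear": [0,-0.03,-0.16],"roll": 0.66},
    {"jaw": -0.4,"linear": [0,-0.045,-0.25],"roll": 1},
    {"jaw": -0.4,"linear": [0,-0.063,-0.327],"roll": 1},
    {"jaw": -0.4,"linear": [0,-0.063,-0.327],"roll": 1},
  ],
)

```text
t: 22.4
tool_pos: [0.4157, 0.2282, 0.312]
orientation: [1.488, 0.983, -1.496]
force: [0.3, -0.1, 0.2]
opening: 0.065
```

>>> apply_moves(
  series=[
    {"jaw": -0.4,"linear": [0,0,0],"roll": 0.33},
    {"jaw": -0.4,"linear": [0,0,0],"roll": 0.66},
    {"jaw": -0.4,"linear": [0,0,0],"roll": 1},
    {"jaw": -0.4,"linear": [0,0,0],"roll": 1},
  ],
)

```text
t: 22.9
tool_pos: [0.4159, 0.228, 0.3117]
orientation: [1.839, 0.612, -1.843]
force: [0.3, -0.0, 1.1]
opening: 0.0655
```

>>> apply_moves(
  series=[
    {"jaw": -0.4,"linear": [0,0,0],"roll": 0.3},
    {"jaw": -0.4,"linear": [0,0,0],"roll": 0.53},
    {"jaw": -0.4,"linear": [0,0,0],"roll": 0.53},
    {"jaw": -0.4,"linear": [0,0,0],"roll": 0.53},
  ],
)

```text
t: 23.4
tool_pos: [0.4159, 0.2279, 0.3116]
orientation: [2.008, 0.374, -2.009]
force: [0.9, 0.5, -0.3]
opening: 0.065
```

```bash
python3 -c "
from h import *
st((.4165,.2235,.16),(.4165,.2235,.101))"
```

```text
t 23.4 pos [0.4159 0.2279 0.3116] yaw_y -68.21 down [ 0.002 -0.012 -1.   ] F [ 0.9  0.5 -0.3] open 0.065 q [ 0.4  -0.23  1.67 -0.01  1.71  1.59]
(0.4165, 0.2235, 0.16) -> [0.2527 0.004  0.0011]
(0.4165, 0.2235, 0.101) -> [0.351  0.0028 0.0008]
```

>>> apply_moves(
  series=[
    {"jaw": -0.4,"linear": [0.1,0.004,0.001],"roll": 0},
    {"jaw": -0.4,"linear": [0.2,0.004,0.001],"roll": 0},
    {"jaw": -0.4,"linear": [0.28,0.004,0.001],"roll": 0},
    {"jaw": -0.4,"linear": [0.33,0.003,0.001],"roll": 0},
    {"jaw": -0.4,"linear": [0.351,0.003,0.001],"roll": 0},
    {"jaw": -0.4,"linear": [0.351,0.003,0.001],"roll": 0},
  ],
)

```text
t: 24.15
tool_pos: [0.4163, 0.2232, 0.1009]
orientation: [2.006, 0.375, -2.009]
force: [-0.9, -0.0, 0.2]
opening: 0.065
```

```bash
python3 - <<'E'
from h import *
st((.4165,.2235,.101))
S=cam('scene')
cv2.imwrite('pics/pin.png',cv2.resize(S['pixels'][120:195,140:210],(560,600),interpolation=2))
E
```

```text
t 24.15 pos [0.4163 0.2232 0.1009] yaw_y -68.13 down [ 0.001 -0.013 -1.   ] F [-0.9 -0.   0.2] open 0.065 q [ 0.39 -0.12  1.96 -0.01  1.31  1.59]
(0.4165, 0.2235, 0.101) -> [-0.0002 -0.0003 -0.0005]
```

View pics/pin.png

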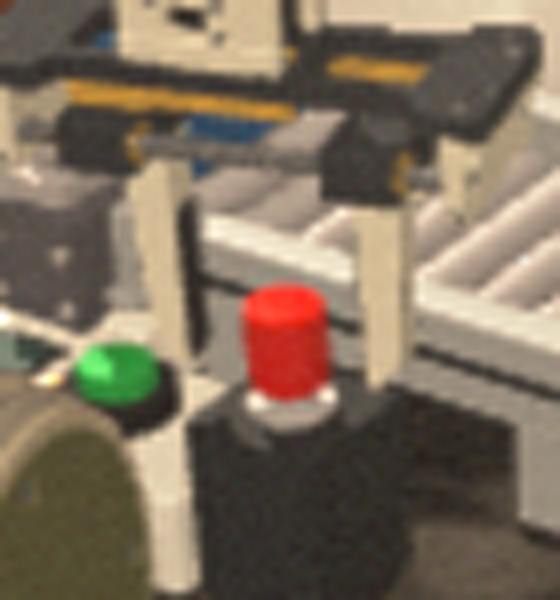

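The knob at (287,340) sits between the fingertips, which are at (180,365) and (385,385). Close and lift slightly.

>>> apply_moves(
  series=[
    {"jaw": 0.2,"linear": [0,0,0],"roll": 0},
    {"jaw": 0.8,"linear": [0,0,0],"roll": 0},
    {"jaw": 0.8,"linear": [0,0,0],"roll": 0},
    {"jaw": 0.8,"linear": [0,0,0],"roll": 0},
    {"jaw": 0.8,"linear": [0,0,0],"roll": 0},
  ],
  force=35,
)

```text
t: 24.82
tool_pos: [0.4172, 0.2236, 0.1022]
orientation: [2.008, 0.375, -2.007]
force: [-0.2, -0.3, 2.4]
opening: 0.0294
```

```bash
python3 -c "
from h import *
st()"
```

```text
t 24.82 pos [0.4172 0.2236 0.1022] yaw_y -68.15 down [ 0.003 -0.012 -1.   ] F [-0.2 -0.3  2.4] open 0.0294 q [ 0.39 -0.13  1.96 -0.01  1.31  1.59]
```

>>> apply_moves(
  series=[
    {"jaw": 0.8,"linear": [-0.04,0,0],"roll": 0},
    {"jaw": 0.8,"linear": [-0.1,0,0],"roll": 0},
    {"jaw": 0.8,"linear": [-0.16,0,0],"roll": 0},
    {"jaw": 0.8,"linear": [-0.21,0,0],"roll": 0},
    {"jaw": 0.8,"linear": [-0.21,0,0],"roll": 0},
  ],
)

```text
t: 25.45
tool_pos: [0.4182, 0.2257, 0.2306]
orientation: [2.014, 0.376, -2.003]
force: [1.1, -0.5, -2.0]
opening: 0.0295
```

```bash
python3 -c "
from h import *
st((.4718,.3988,.225),(.4718,.3988,.18))"
```

```text
t 25.45 pos [0.4182 0.2257 0.2306] yaw_y -68.15 down [ 0.007 -0.01  -1.   ] F [ 1.1 -0.5 -2. ] open 0.0295 q [ 0.4  -0.22  1.81 -0.01  1.55  1.59]
(0.4718, 0.3988, 0.225) -> [ 0.0071 -0.2346 -0.1903]
(0.4718, 0.3988, 0.18) -> [ 0.0821 -0.2355 -0.1901]
```

>>> apply_moves(
  series=[
    {"jaw": 0.8,"linear": [0,-0.05,-0.04],"roll": 0},
    {"jaw": 0.8,"linear": [0,-0.11,-0.09],"roll": 0},
    {"jaw": 0.8,"linear": [0,-0.17,-0.138],"roll": 0},
    {"jaw": 0.8,"linear": [0,-0.22,-0.178],"roll": 0},
    {"jaw": 0.8,"linear": [0,-0.2346,-0.19],"roll": 0},
    {"jaw": 0.8,"linear": [0.03,-0.2346,-0.19],"roll": 0},
    {"jaw": 0.8,"linear": [0.045,-0.2346,-0.19],"roll": 0},
    {"jaw": 0.8,"linear": [0.045,-0.2346,-0.19],"roll": 0},
  ],
)

```text
t: 26.45
tool_pos: [0.4709, 0.3969, 0.2003]
orientation: [2.011, 0.373, -2.005]
force: [0.1, -0.7, -1.1]
opening: 0.0295
```

```bash
python3 - <<'E'
from h import *
st((.4718,.3988,.18))
S=cam('scene')
cv2.imwrite('pin2.png',S['pixels'][90:180,120:200])
T=cam('top');cv2.imwrite('pin2t.png',T['pixels'][150:220,90:160])
h=cv2.cvtColor(S['pixels'],cv2.COLOR_BGR2HSV)[:,:].astype(int)
m=((h[...,0]<8)|(h[...,0]>174))&(h[...,1]>150)&(h[...,2]>60);m[:90]=0;m[180:]=0;m[:,:120]=0;m[:,200:]=0
print([(v,np.flatnonzero(m[v]).min(),np.flatnonzero(m[v]).max()) for v in range(90,180) if m[v].any()])
p=read_state()['tool_pos'];print(proj(S,p+[0,0,.024]),proj(S,p-[0,0,.01]))
print('tip',proj(S,p-[0,0,.08]),'ear',proj(S,(.4718,.3988,.107)))
E
```

```text
t 26.45 pos [0.4709 0.3969 0.2003] yaw_y -68.2 down [ 0.005 -0.012 -1.   ] F [ 0.1 -0.7 -1.1] open 0.0295 q [ 0.62  0.19  1.46 -0.01  1.5   1.82]
(0.4718, 0.3988, 0.18) -> [ 0.0338 -0.0029 -0.0025]
[(103, np.int64(139), np.int64(145)), (104, np.int64(138), np.int64(145)), (105, np.int64(137), np.int64(145)), (106, np.int64(138), np.int64(145)), (107, np.int64(138), np.int64(145)), (108, np.int64(138), np.int64(145)), (109, np.int64(138), np.int64(145)), (110, np.int64(138), np.int64(145)), (111, np.int64(138), np.int64(146)), (112, np.int64(138), np.int64(146)), (113, np.int64(139), np.int64(147)), (114, np.int64(139), np.int64(147)), (115, np.int64(139), np.int64(146))]
[142.08587833 101.72123897] [143.36118887 112.11559563]
tip [145.88758909 132.7068981 ] ear [146.18910936 136.99502182]
```

>>> apply_moves(
  series=[
    {"jaw": 0.8,"linear": [0,-0.0035,-0.0025],"roll": 0},
    {"jaw": 0.8,"linear": [0.01,-0.0035,-0.0025],"roll": 0},
    {"jaw": 0.8,"linear": [0.02,-0.0035,-0.0025],"roll": 0},
    {"jaw": 0.8,"linear": [0.03,-0.0035,-0.0025],"roll": 0},
    {"jaw": 0.8,"linear": [0.03,-0.0035,-0.0025],"roll": 0},
  ],
)

```text
t: 27.18
tool_pos: [0.4721, 0.3998, 0.1832]
orientation: [2.012, 0.374, -2.004]
force: [-0.0, -0.0, -1.7]
opening: 0.029
```

```bash
python3 -c "
from h import *
st()"
```

```text
t 27.18 pos [0.4721 0.3998 0.1832] yaw_y -68.19 down [ 0.006 -0.011 -1.   ] F [-0.  -0.  -1.7] open 0.029 q [ 0.63  0.2   1.47 -0.01  1.47  1.82]
```

>>> apply_moves(
  series=[
    {"jaw": 0.8,"linear": [0.008,0.0003,0.0003],"roll": 0},
    {"jaw": 0.8,"linear": [0.016,0.0003,0.0003],"roll": 0},
    {"jaw": 0.8,"linear": [0.024,0.0003,0.0003],"roll": 0},
    {"jaw": 0.8,"linear": [0.03,0.0003,0.0003],"roll": 0},
    {"jaw": 0.8,"linear": [0.03,0.0003,0.0003],"roll": 0},
  ],
)

```text
t: 27.8
tool_pos: [0.4719, 0.3991, 0.1647]
orientation: [2.011, 0.374, -2.005]
force: [-0.7, 0.5, -1.0]
opening: 0.0295
```

```bash
python3 -c "
from h import *
st()"
```

```text
t 27.8 pos [0.4719 0.3991 0.1647] yaw_y -68.19 down [ 0.005 -0.012 -1.   ] F [-0.7  0.5 -1. ] open 0.0295 q [ 0.63  0.21  1.5  -0.01  1.44  1.82]
```

Tip is at about 0.085 with no force; continue toward the seat (TCP about 0.127).

>>> apply_moves(
  series=[
    {"jaw": 0.8,"linear": [0.008,0,0],"roll": 0},
    {"jaw": 0.8,"linear": [0.016,0,0],"roll": 0},
    {"jaw": 0.8,"linear": [0.024,0,0],"roll": 0},
    {"jaw": 0.8,"linear": [0.024,0,0],"roll": 0},
  ],
)

```text
t: 28.3
tool_pos: [0.4717, 0.399, 0.1497]
orientation: [2.011, 0.374, -2.005]
force: [0.0, 0.9, -2.7]
opening: 0.0295
```

```bash
python3 -c "
from h import *
st()"
```

```text
t 28.3 pos [0.4717 0.399  0.1497] yaw_y -68.18 down [ 0.005 -0.012 -1.   ] F [ 0.   0.9 -2.7] open 0.0295 q [ 0.63  0.22  1.51 -0.01  1.41  1.82]
```

>>> apply_moves(
  series=[
    {"jaw": 0.8,"linear": [0.01,0,0],"roll": 0},
    {"jaw": 0.8,"linear": [0.02,0,0],"roll": 0},
    {"jaw": 0.8,"linear": [0.028,0,0],"roll": 0},
    {"jaw": 0.8,"linear": [0.034,0,0],"roll": 0},
    {"jaw": 0.8,"linear": [0.038,0,0],"roll": 0},
    {"jaw": 0.8,"linear": [0.038,0,0],"roll": 0},
  ],
)

```text
t: 29.05
tool_pos: [0.4719, 0.3989, 0.1272]
orientation: [2.011, 0.375, -2.005]
force: [-0.9, 0.8, 1.0]
opening: 0.0296
```

```bash
python3 -c "
from h import *
st()"
```

```text
t 29.05 pos [0.4719 0.3989 0.1272] yaw_y -68.18 down [ 0.005 -0.011 -1.   ] F [-0.9  0.8  1. ] open 0.0296 q [ 0.63  0.24  1.53 -0.01  1.37  1.82]
```

>>> apply_moves(
  series=[
    {"jaw": 0.8,"linear": [0.003,0,0],"roll": 0},
    {"jaw": 0.8,"linear": [0.005,0,0],"roll": 0},
    {"jaw": 0.8,"linear": [0.005,0,0],"roll": 0},
  ],
)

```text
t: 29.42
tool_pos: [0.4723, 0.3992, 0.1267]
orientation: [2.013, 0.375, -2.004]
force: [-6.4, -2.9, 15.3]
opening: 0.0294
```

Contact at the expected seat height (15 N). Release and rise.

>>> apply_moves(
  series=[
    {"jaw": 0.2,"linear": [0,0,0],"roll": 0},
    {"jaw": -0.1,"linear": [0,0,0],"roll": 0},
    {"jaw": -0.1,"linear": [0,0,0],"roll": 0},
    {"jaw": -0.1,"linear": [0,0,0],"roll": 0},
    {"jaw": -0.1,"linear": [-0.03,0,0],"roll": 0},
    {"jaw": -0.1,"linear": [-0.1,0,0],"roll": 0},
    {"jaw": -0.1,"linear": [-0.2,0,0],"roll": 0},
    {"jaw": -0.1,"linear": [-0.2,0,0],"roll": 0},
  ],
)

```text
t: 30.42
tool_pos: [0.4743, 0.4026, 0.2556]
orientation: [2.027, 0.381, -1.994]
force: [1.2, 0.1, 0.2]
opening: 0.0512
```

```bash
python3 -c "
from h import *
S=cam('scene')
h=cv2.cvtColor(S['pixels'],cv2.COLOR_BGR2HSV).astype(int)
m=((h[...,0]<8)|(h[...,0]>174))&(h[...,1]>150)&(h[...,2]>60);m[:100]=0;m[180:]=0;m[:,:120]=0;m[:,200:]=0
yy,xx=np.nonzero(m);print('knob px',xx.min(),xx.max(),yy.min(),yy.max(),len(xx),'pred top/base',proj(S,(.472,.399,.151)),proj(S,(.472,.399,.117)))
st((.4085,.306,.24),(.4085,.306,.08))"
```

```text
knob px 140 150 125 137 112 pred top/base [144.63256023 124.28060671] [145.84104074 134.10804647]
t 30.48 pos [0.4732 0.4018 0.252 ] yaw_y -68.18 down [ 0.013 -0.006 -1.   ] F [-0.2 -0.1 -0.4] open 0.0515 q [ 0.63  0.17  1.39 -0.01  1.58  1.82]
(0.4085, 0.306, 0.24) -> [0.0195 0.1079 0.1597]
(0.4085, 0.306, 0.08) -> [0.2861 0.1051 0.1623]
```

>>> apply_moves(
  series=[
    {"jaw": 0.5,"linear": [0,0.05,0.07],"roll": 0},
    {"jaw": 1,"linear": [0,0.09,0.14],"roll": 0},
    {"jaw": 1,"linear": [0.03,0.107,0.16],"roll": 0},
    {"jaw": 1,"linear": [0.1,0.107,0.16],"roll": 0},
    {"jaw": 1,"linear": [0.18,0.106,0.161],"roll": 0},
    {"jaw": 1,"linear": [0.25,0.105,0.162],"roll": 0},
    {"jaw": 1,"linear": [0.28,0.105,0.162],"roll": 0},
    {"jaw": 1,"linear": [0.28,0.105,0.162],"roll": 0},
  ],
)

```text
t: 31.48
tool_pos: [0.4076, 0.3055, 0.0826]
orientation: [2.018, 0.378, -2.0]
force: [-0.4, -0.5, 0.4]
opening: 0.0003
```

```bash
python3 -c "
from h import *
st((.4085,.306,.066))"
```

```text
t 31.48 pos [0.4076 0.3055 0.0826] yaw_y -68.18 down [ 0.01  -0.008 -1.   ] F [-0.4 -0.5  0.4] open 0.0003 q [ 0.55 -0.01  1.89 -0.01  1.26  1.75]
(0.4085, 0.306, 0.066) -> [ 0.0276 -0.0005 -0.0015]
```

>>> apply_moves(
  series=[
    {"jaw": 1,"linear": [0.012,0,-0.001],"roll": 0},
    {"jaw": 1,"linear": [0.02,0,-0.001],"roll": 0},
    {"jaw": 1,"linear": [0.026,0,-0.001],"roll": 0},
    {"jaw": 1,"linear": [0.029,0,-0.001],"roll": 0},
    {"jaw": 1,"linear": [0.029,0,-0.001],"roll": 0},
  ],
)

```text
t: 32.1
tool_pos: [0.41, 0.3067, 0.0698]
orientation: [2.022, 0.379, -1.997]
force: [-12.0, -6.2, 32.4]
opening: 0.0005
```

```bash
python3 - <<'E'
from h import *
S=cam('scene');st()
cv2.imwrite('pics/btn.png',cv2.resize(S['pixels'][95:195,115:205],(540,600),interpolation=2))
E
```

```text
t 32.15 pos [0.4099 0.3067 0.0698] yaw_y -68.17 down [ 0.014 -0.006 -1.   ] F [-12.2  -7.2  33. ] open 0.0002 q [ 0.55  0.01  1.89 -0.01  1.23  1.74]
```

View pics/btn.png

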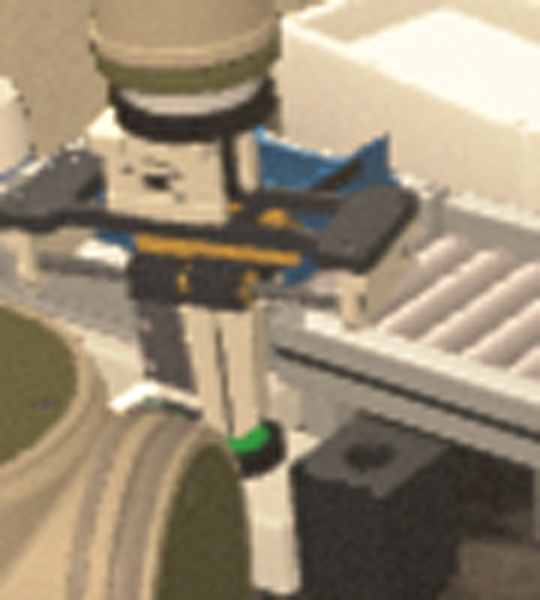

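The fingers are on the green button (250,438), whose near edge still shows; the fingertip ends are at (235,430). They sit slightly towards the far side and may be catching the dark bezel. I'll work out the offset.

```bash
python3 - <<'E'
from h import *
S=cam('scene');p=read_state()['tool_pos'];r=R.from_rotvec(read_state()['orientation']).as_matrix()
g=lambda q:((proj(S,q)+.5-[115,95])*6).round(0)
print('tcp',g(p)); 
for a in(-.0175,.0175):
  for b in(-.0075,.0075): print(a,b,(p+r[:,1]*a+r[:,2]*b).round(3),g(p+r[:,1]*a+r[:,2]*b))
h=cv2.cvtColor(S['pixels'],cv2.COLOR_BGR2HSV);m=cv2.inRange(h,(45,100,40),(85,255,255));m[:155]=0;m[185:]=0;m[:,:140]=0;m[:,175:]=0
for v in range(155,185):
    w=np.flatnonzero(m[v]); 
    if len(w): print(v,w.min(),w.max(),end='; ')
o=cv2.cvtColor(cv2.imread('scene0raw.png'),cv2.COLOR_BGR2HSV);m=cv2.inRange(o,(45,100,40),(85,255,255));m[:155]=0;m[185:]=0;m[:,:140]=0;m[:,175:]=0;print('before')
for v in range(155,185):
    w=np.flatnonzero(m[v]); 
    if len(w): print(v,w.min(),w.max(),end='; ')
print('\nbutton circ pred at .4087,.306,.072',[proj(S,(.4087+.015*np.cos(t),.306+.015*np.sin(t),.072)).round(1).tolist() for t in np.arange(0,6.3,1.57)])
E
```

```text
tcp [238. 421.]
-0.0175 -0.0075 [0.41  0.326 0.07 ] [211. 409.]
-0.0175 0.0075 [0.397 0.32  0.07 ] [199. 424.]
0.0175 -0.0075 [0.423 0.293 0.07 ] [276. 418.]
0.0175 0.0075 [0.41  0.288 0.07 ] [265. 433.]
166 157 159; 167 156 159; 168 153 159; 169 153 158; 170 155 155; before
163 152 157; 164 151 158; 165 150 159; 166 150 159; 167 150 159; 168 151 158; 169 151 158; 170 152 155; 
button circ pred at .4087,.306,.072 [[157.5, 162.2], [150.4, 162.7], [150.3, 166.4], [157.5, 165.8], [157.5, 162.2]]
```

>>> apply_moves(
  series=[
    {"jaw": 1,"linear": [-0.02,0,0],"roll": 0},
    {"jaw": 0.14,"linear": [-0.03,0,0],"roll": 0},
    {"jaw": 0.14,"linear": [-0.03,-0.02,0],"roll": 0},
    {"jaw": 0.14,"linear": [-0.03,-0.047,0],"roll": 0},
    {"jaw": 0.14,"linear": [-0.03,-0.047,0],"roll": 0},
    {"jaw": 0.14,"linear": [-0.03,-0.047,0],"roll": 0},
  ],
)

```text
t: 32.95
tool_pos: [0.3987, 0.333, 0.0869]
orientation: [2.02, 0.38, -1.997]
force: [-0.2, -0.2, 1.1]
opening: 0.0396
```

```bash
python3 -c "
from h import *
s=read_state();r=R.from_rotvec(s['orientation']).as_matrix();o=s['opening']/2+.00875
b=np.array([.4088,.3065,0])
t=b-r[:,1]*o;st((t[0],t[1],.066));print('finger at',s['tool_pos']+r[:,1]*o)"
```

```text
t 32.95 pos [0.3987 0.333  0.0869] yaw_y -68.11 down [ 0.013 -0.006 -1.   ] F [-0.2 -0.2  1.1] open 0.0396 q [ 0.61  0.01  1.86 -0.01  1.26  1.8 ]
(np.float64(0.39816099257791115), np.float64(0.33298460991530265), 0.066) -> [ 0.0348 -0.0006  0.0012]
finger at [0.40934334 0.30655743 0.08718641]
```

>>> apply_moves(
  series=[
    {"jaw": 0.14,"linear": [0.012,0,0.001],"roll": 0},
    {"jaw": 0.14,"linear": [0.022,0,0.001],"roll": 0},
    {"jaw": 0.14,"linear": [0.028,0,0.001],"roll": 0},
    {"jaw": 0.14,"linear": [0.031,0,0.001],"roll": 0},
    {"jaw": 0.14,"linear": [0.031,0,0.001],"roll": 0},
  ],
)

```text
t: 33.58
tool_pos: [0.3984, 0.3326, 0.0697]
orientation: [2.02, 0.379, -1.998]
force: [-8.2, -4.2, 17.1]
opening: 0.0402
```

```bash
python3 -c "
from h import *
st()"
```

```text
t 33.58 pos [0.3984 0.3326 0.0697] yaw_y -68.13 down [ 0.013 -0.007 -1.   ] F [-8.2 -4.2 17.1] open 0.0402 q [ 0.61  0.03  1.87 -0.01  1.23  1.8 ]
```

>>> apply_moves(
  series=[
    {"jaw": 0.14,"linear": [-0.02,0,0],"roll": 0},
    {"jaw": 0.14,"linear": [-0.02,0,0],"roll": 0},
    {"jaw": 0.14,"linear": [-0.01,0,0],"roll": 0},
    {"jaw": 0.14,"linear": [-0.01,0,0],"roll": 0},
  ],
)

```text
t: 34.08
tool_pos: [0.398, 0.3323, 0.0747]
orientation: [2.019, 0.378, -1.998]
force: [0.6, 0.8, 1.6]
opening: 0.0401
```

>>> apply_moves(
  series=[
    {"jaw": 0.14,"linear": [0.003,0,0],"roll": 0},
    {"jaw": 0.14,"linear": [0.003,0,0],"roll": 0},
    {"jaw": 0.14,"linear": [0.003,0,0],"roll": 0},
  ],
)

```text
t: 34.45
tool_pos: [0.398, 0.3323, 0.0729]
orientation: [2.019, 0.378, -1.998]
force: [-0.4, 0.8, 2.8]
opening: 0.0399
```

>>> apply_moves(
  series=[
    {"jaw": 0.14,"linear": [0.003,0,0],"roll": 0},
    {"jaw": 0.14,"linear": [0.003,0,0],"roll": 0},
    {"jaw": 0.14,"linear": [0.003,0,0],"roll": 0},
  ],
)

```text
t: 34.83
tool_pos: [0.398, 0.3323, 0.0712]
orientation: [2.019, 0.378, -1.998]
force: [-1.3, 0.3, 3.7]
opening: 0.04
```

>>> apply_moves(
  series=[
    {"jaw": 0.14,"linear": [0.003,0,0],"roll": 0},
    {"jaw": 0.14,"linear": [0.003,0,0],"roll": 0},
    {"jaw": 0.14,"linear": [0.003,0,0],"roll": 0},
  ],
)

```text
t: 35.2
tool_pos: [0.3981, 0.3324, 0.0699]
orientation: [2.019, 0.378, -1.998]
force: [-2.8, -2.6, 8.7]
opening: 0.0403
```

The force follows the button's spring (1.6, 2.8, 3.7 N at about 0.7 N/mm) and then a hard stop after about 6 mm. So the button is fully down, and the TCP height reads about 4 mm high. Retract clear and check numerically.

>>> apply_moves(
  series=[
    {"jaw": 0.14,"linear": [-0.05,0,0],"roll": 0},
    {"jaw": 0.14,"linear": [-0.15,0,0],"roll": 0},
    {"jaw": 0.14,"linear": [-0.25,0,0],"roll": 0},
    {"jaw": 0.14,"linear": [-0.35,0.08,0],"roll": 0},
    {"jaw": 0.14,"linear": [-0.4,0.16,0],"roll": 0},
    {"jaw": 0.14,"linear": [-0.4,0.25,0],"roll": 0},
    {"jaw": 0.14,"linear": [-0.4,0.33,0],"roll": 0},
    {"jaw": 0.14,"linear": [-0.4,0.41,0],"roll": 0},
    {"jaw": 0.14,"linear": [-0.4,0.5,0],"roll": 0},
    {"jaw": 0.14,"linear": [-0.4,0.5,0],"roll": 0},
    {"jaw": 0.14,"linear": [-0.4,0.5,0],"roll": 0},
    {"jaw": 0.14,"linear": [-0.4,0.5,0],"roll": 0},
  ],
)

```text
t: 36.7
tool_pos: [0.5066, 0.0569, 0.313]
orientation: [2.018, 0.38, -1.998]
force: [0.2, 0.8, 0.1]
opening: 0.0397
```

```bash
python3 - <<'E'
from h import *
st();T=cam('top');S=cam('scene')
def blob(im,f,x0,y0,x1,y1):
    h=cv2.cvtColor(im,cv2.COLOR_BGR2HSV)[y0:y1,x0:x1].astype(int);yy,xx=np.nonzero(f(h));return (len(xx),(xx.mean()+x0).round(1),(yy.mean()+y0).round(1),yy.min()+y0,yy.max()+y0) if len(xx) else None
red=lambda p:((p[...,0]<8)|(p[...,0]>174))&(p[...,1]>150)&(p[...,2]>60)
grn=lambda p:(p[...,0]>45)&(p[...,0]<85)&(p[...,1]>100)&(p[...,2]>40)
blu=lambda p:(p[...,0]>95)&(p[...,0]<115)&(p[...,1]>100)&(p[...,2]>40)
brn=lambda p:(p[...,0]>3)&(p[...,0]<16)&(p[...,1]>140)&(p[...,2]>25)&(p[...,2]<200)
pnk=lambda p:(p[...,0]>160)&(p[...,0]<178)&(p[...,1]>80)&(p[...,2]>80)
yel=lambda p:(p[...,0]>20)&(p[...,0]<32)&(p[...,1]>60)&(p[...,2]>130)
S0=cv2.imread('scene0raw.png');T0=cv2.imread('top0raw.png')
print('knob S',blob(S['pixels'],red,130,115,160,145),'pred top/base',proj(S,(.472,.399,.151)),proj(S,(.472,.399,.117)))
print('green',blob(S['pixels'],grn,140,155,175,185),blob(S0,grn,140,155,175,185))
print('brown S',blob(S['pixels'],brn,110,70,165,140),'tray blue',blob(S['pixels'],blu,100,100,180,160))
print('pink',blob(S['pixels'],pnk,230,180,290,270),blob(S0,pnk,230,180,290,270))
print('redcap',blob(S['pixels'],red,360,205,410,245),blob(S0,red,360,205,410,245))
print('tape',blob(S['pixels'],yel,185,195,230,230),blob(S0,yel,185,195,230,230))
e=onz(T,123.5,194.9,.107)
g=cv2.cvtColor(S['pixels'],cv2.COLOR_BGR2HSV).astype(int)
m=brn(g);m[:70]=0;m[140:]=0;m[:,:110]=0;m[:,165:]=0
print([(v,np.flatnonzero(m[v]).min(),np.flatnonzero(m[v]).max()) for v in range(70,140,6) if m[v].any()])
E
```

```text
t 36.7 pos [0.5066 0.0569 0.313 ] yaw_y -68.04 down [ 0.011 -0.007 -1.   ] F [0.2 0.8 0.1] open 0.0397 q [ 0.02 -0.15  1.59 -0.01  1.68  1.2 ]
knob S (111, np.float64(145.1), np.float64(130.6), np.int64(125), np.int64(137)) pred top/base [144.63256023 124.28060671] [145.84104074 134.10804647]
green (66, np.float64(154.3), np.float64(166.3), np.int64(163), np.int64(170)) (64, np.float64(154.4), np.float64(166.3), np.int64(163), np.int64(170))
brown S (613, np.float64(143.2), np.float64(106.8), np.int64(90), np.int64(137)) tray blue (388, np.float64(147.5), np.float64(128.4), np.int64(115), np.int64(142))
pink (600, np.float64(258.5), np.float64(236.7), np.int64(207), np.int64(254)) (672, np.float64(258.5), np.float64(235.5), np.int64(206), np.int64(254))
redcap (444, np.float64(385.2), np.float64(226.2), np.int64(215), np.int64(237)) (442, np.float64(385.2), np.float64(226.2), np.int64(215), np.int64(237))
tape (215, np.float64(205.9), np.float64(210.8), np.int64(202), np.int64(219)) (208, np.float64(205.6), np.float64(211.7), np.int64(202), np.int64(220))
[(94, np.int64(135), np.int64(150)), (100, np.int64(133), np.int64(153)), (106, np.int64(133), np.int64(153)), (112, np.int64(134), np.int64(154)), (118, np.int64(135), np.int64(154)), (136, np.int64(149), np.int64(149))]
```

```bash
python3 -c "
from h import *
print(close_job())"
```

```text
the job is handed in; nothing more can be done
None
```

The job is done and handed in at about 37 s of the 72 s allowed. The bottle stands in the tray's cup, the tray is home on the bumpers, the pin is in its bore and the start button was pressed.

**What the last checks showed**
- **Bottle:** released in the cup. The final scene picture shows its sides vertical.
- **Tray:** pushed to a hard stop, where the force rose from 13 to 28 N with no further travel. The top picture then showed the ear over the bore.
- **Pin:** it went in without side load and met contact (15 N) at the seated height. The knob still shows where a seated pin should be.
- **Bystanders:** the red cap has not moved. The pink bottle and the tape roll stayed within about 1 pixel; the change there is probably shading. The button sprang back up.

**What disagreed**
- **Height:** the two cameras differed by about 1 px (4–8 mm) around the mixer.
- **Button:** the first press stopped 4 mm higher than expected, so I could not tell whether it had registered and pressed again with one finger. The force then rose like a spring (1.6, 2.8, 3.7 N) to a hard stop, which means the button was fully down and the height reading there is about 4 mm high. The first press peaked at about 33 N, under the 40 N limit.

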